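# Backlash check on a microscope stage drive

### The job

Check the stage drive held in the fixture for free play: swing its crank gently clockwise (seen from above) until it meets the resistance of the screw, then anticlockwise until it meets it again, without dragging the black dial round, and leave the crank halfway between these two ends. If the free play is more than 45 degrees (an eighth of a turn) put the metal ring over the tall post, otherwise over the short post, down on its foot. Leave the drive that waits behind and the other things on the bench alone.

Things in the scene. Friction and masses are not known exactly. Their poses are not given: they have to be found in the camera images.
- fixture: The fixture: four low steel corner angles, 14 mm high, 111 by 122 mm in all, on the bench. Origin at its centre on the bench. One of the two drives stands in it and that is the one to check; the other waits 200 mm behind it (farther from the robot).
- drive_a: Stage drive a, one of two alike: white gear housing 94 by 104 mm, top 50 mm above the bench, fixed in its place. On top, on an upright axis through its middle, a black dial (76 mm across, top at 60 mm) and above it a crank. Origin: centre of the underside, on that axis. Either drive may be the one in the fixture; its play cannot be seen.
- drive_b: Stage drive b, one of two alike: white gear housing 94 by 104 mm, top 50 mm above the bench, fixed in its place. On top, on an upright axis through its middle, a black dial (76 mm across, top at 60 mm) and above it a crank. Origin: centre of the underside, on that axis. Either drive may be the one in the fixture; its play cannot be seen.
- handle_a (a point): Crank handle of drive a: upright black sleeve, 18 mm diameter, spins freely on its pin, 74 to 116 mm above the bench, 60 mm from the crank's axis on a flat arm 14 mm wide (top at 72 mm). The point: sleeve axis, 104 mm above the bench. In its play the handle moves with about 0.5 N; at the ends the screw resists hard, and yields, dragging the dial, above about 10 N at the handle.
- handle_b (a point): Crank handle of drive b: upright black sleeve, 18 mm diameter, spins freely on its pin, 74 to 116 mm above the bench, 60 mm from the crank's axis on a flat arm 14 mm wide (top at 72 mm). The point: sleeve axis, 104 mm above the bench. In its play the handle moves with about 0.5 N; at the ends the screw resists hard, and yields, dragging the dial, above about 10 N at the handle.
- dial_mark_a (a point): Short white line near the rim of the black dial of drive a, 34 mm from the axis, 60 mm above the bench. The dial is fast on the screw: it must stay where it is (more than 3 mm of movement of this point fails). Where the line stands tells nothing about where the play begins or ends.
- dial_mark_b (a point): Short white line near the rim of the black dial of drive b, 34 mm from the axis, 60 mm above the bench. The dial is fast on the screw: it must stay where it is (more than 3 mm of movement of this point fails). Where the line stands tells nothing about where the play begins or ends.
- crank_a (a joint): Turn of the crank of drive a relative to its dial, rad, growing anticlockwise seen from above. Its zero is arbitrary: the values at the two ends of the play are not known, differ between the drives, and have to be felt.
- crank_b (a joint): Turn of the crank of drive b relative to its dial, rad, growing anticlockwise seen from above. Its zero is arbitrary: the values at the two ends of the play are not known, differ between the drives, and have to be felt.
- tall_post: Verdict post for too much play: an upright steel post 14 mm in diameter with a pointed top, 62 mm high in all, on a round foot 60 mm across and 8 mm thick, fixed to the bench. Origin: centre of the foot's underside.
- short_post: Verdict post for acceptable play: like the tall post but only 32 mm high in all. Origin: centre of the foot's underside. The posts stand left and right of the fixture, either way round.
- ring: Loose aluminium ring, 44 mm outside, 26 mm bore, 16 mm high, 50 g, lying flat on the bench. Origin: centre of its underside.
- objective: Bystander: loose microscope objective, bright metal, 28 mm across, 45 mm high, standing.
- eyepiece: Bystander: loose black eyepiece, 36 mm across, 42 mm high, standing.
- oil_bottle: Bystander: small amber bottle, 36 mm across, 70 mm high.
- screwdriver: Bystander: screwdriver 170 mm long, lying.
- dish: Bystander: shallow glass dish, 90 mm across, 16 mm high.
Things that resemble listed ones, but are neither listed nor needed, are in the scene too. Leave any blue or pink look-alike of the short_post alone.

How it is judged:
On the way, in this order (a step that is already met when the one before it is completed fails the run):
1. the crank of the drive in the fixture has been swung clockwise to the end of its free play (within 0.04 rad) (((horizontal distance between drive_a and fixture below 0.05 m and value of joint crank_a below -0.11 rad) or (horizontal distance between drive_b and fixture below 0.05 m and value of joint crank_b below -0.71 rad))), for 0.05 s.
2. then anticlockwise to the other end of its free play (within 0.04 rad) (((horizontal distance between drive_a and fixture below 0.05 m and value of joint crank_a above 0.31 rad) or (horizontal distance between drive_b and fixture below 0.05 m and value of joint crank_b above 0.31 rad))), for 0.05 s.
At the end, for the whole second after the job is handed in: The crank of the drive in the fixture rests within 0.1 rad of the middle of its play; the ring lies flat, at rest, on the foot of the right post, the post through its bore: tall post if that drive has more than 45 degrees of play, else the short (actual plays are under 35 or over 55) (((horizontal distance between drive_a and fixture below 0.05 m and value of joint crank_a between -0 and 0.2 rad and horizontal distance between ring and short_post below 0.01 m and z of ring in the frame of short_post below 0.012 m and angle between ring's own z axis and vertical below 0.1 rad and linear speed of ring below 0.02 m/s) or (horizontal distance between drive_b and fixture below 0.05 m and value of joint crank_b between -0.3 and -0.1 rad and horizontal distance between ring and tall_post below 0.01 m and z of ring in the frame of tall_post below 0.012 m and angle between ring's own z axis and vertical below 0.1 rad and linear speed of ring below 0.02 m/s))); the robot touches nothing.
It fails at once if the dial of either drive is dragged round (its mark moves more than 3 mm) (distance of any of dial_mark_a, dial_mark_b from where it was at the start of the episode above 0.003 m).
It fails at once if the crank of the waiting drive is moved (its handle by more than 10 mm) ((not (horizontal distance between drive_a and fixture below 0.05 m) and distance of handle_a from where it was at the start of the episode above 0.01 m) or (not (horizontal distance between drive_b and fixture below 0.05 m) and distance of handle_b from where it was at the start of the episode above 0.01 m)).
It fails at once if a bystander is disturbed (moved more than 30 mm) (distance of any of objective, eyepiece, oil_bottle, screwdriver, dish from where it was at the start of the episode above 0.03 m).
It also fails if it takes over 61 s, if anything falls off the work surface, if the arm or the gripper's body presses on something with over 40 N, if the wrist force passes 120 N, or if a joint passes its speed limit or range.

### The arm

A 6-joint arm with a two-finger parallel gripper is mounted at the origin on the work surface. World frame = base frame: x ahead of the robot, y to its left, z up, the work surface at z = 0. Lengths are in m, angles in rad, forces in N, time in s.
With the tool pointing down it reaches from about 0.275 to 1 m from the base axis. Payload 8.4 kg.
Tool frame: the origin (TCP) lies on the centre line of the jaws, within the pads' length; the fingertips stand 17 mm ahead of it and the grasp point (between the pads) lies 2 mm behind it (bot.tcp_to_tips is the y of the fingertips in the tool frame, in m); y points along the fingers, z is the direction in which the jaws open and shut, and the axes are right-handed (so a half turn about y gives the same grasp; the last joint's range is limited). The gripper opens to 85 mm and grips with 20 to 120 N. Pads are 22 mm wide; open, the fingers measure 114 mm over their backs; the gripper's body (76 mm by 85 mm) begins 54 mm behind the grasp point. The pads swing forward as they close: fully open they stand 13 mm farther back than shut.
Start: joints at [-1.204, 0.353, 1.633, -0, 1.155, -0.002], TCP at [0.225, -0.583, 0.248] pointing down, gripper open.
Joint ranges: [-2.63, 2.63], [-0.92, 2.1], [0.06, 2.66], [-1.3, 4.44], [0, 2.69], [-3.02, 3.02]. Speed limits (rad/s): [2.22, 2.22, 2.79, 3.14, 3.14, 3.14].

### API

Orientations are given as a unit quaternion [x, y, z, w].
In Python, from workcell import bot, hand, kinematics, get_obs, vision, hand_in gives the robot as it stands. The module is installed in compiled form; this text tells all that it offers. Calls block until the motion is done:
- bot.reach(position, orientation): joint-space move of the TCP to a pose.
- bot.servo_line(position, ori=None, velocity=0.15): straight line of the TCP; ori=None keeps the orientation; velocity is the mean speed in m/s.
- bot.goto_joints(angles): joint-space move.
- hand.move_gripper(opening, strength=None): finger opening in m; strength is the grip in N (None keeps the last); returns when the fingers have stopped.
- bot.dwell(seconds).
- kinematics.solve_ik(position, orientation): joint angles nearest the present ones, or None.
- get_obs(): the state.
- vision.read_camera(name): name is "scene" or "top" or "wrist"; returns a dict with "frame" (400x640x3 uint8, red, green, blue), "intrinsics" (3x3 intrinsics, pixels), "view" (4x4, takes a point from world to camera coordinates). Camera axes: x right, y down, z forward; pixel columns grow to the right and rows downward; lengths in m; the calibration is good to about 2 mm. The wrist camera is an equidistant fisheye: a pixel r from the principal point sees the ray r / f radians off the axis. A picture is of the moment at which its call begins. There is no depth.
A pose or a line that the arm cannot do raises bot.IKError and nothing moves.
- hand_in(): hands the job in, once; it reports no verdict.
The state is a dict: "time_s": time; "joint_pos": joint angles; "joint_vel": joint speeds; "joint_efforts": joint torques, N m; "position": TCP position; "orientation": TCP orientation; "wrist_force": force on the tool from outside, world axes, zero at the start; "ft_torque": the same for the moment, N m; "gripper_width": finger opening in m.
Only numpy, scipy, OpenCV 4.12 (cv2) and the standard library are available. Lean on these libraries where they do the work, as an engineer would, in place of code of your own. Each camera call takes 0.05 s, during which the arm holds its last target. There are 200 camera calls.

## Working session

There is one attempt and no reset: what is moved stays moved. The work goes in short steps, each a Python script; the robot and the scene stay as the last script left them, time stands still between calls to the robot, and variables do not carry over. Pictures are saved under pics/ and viewed, about 8 in all and at most 12, crops included, and the job is handed in when it is done.

```bash
mkdir -p pics
cat > h.py <<'E'
import numpy as np, cv2
from workcell import bot, hand, kinematics, get_obs, vision, hand_in
def save(n,fn):
    r=vision.read_camera(n); cv2.imwrite('pics/'+fn+'.png',r['frame'][:,:,::-1]); np.savez('pics/'+fn+'.npz',**r); return r
def ray(r,u,v,fish=False):
    K=r['intrinsics'];x=(u-K[0,2])/K[0,0];y=(v-K[1,2])/K[1,1]
    if fish:
        t=np.hypot(x,y);s=np.sin(t)/max(t,1e-9);d=np.array([x*s,y*s,np.cos(t)])
    else: d=np.array([x,y,1.])
    V=r['view'];R=V[:3,:3];return -R.T@V[:3,3],R.T@d
def onz(r,u,v,z,fish=False):
    c,d=ray(r,u,v,fish);return c+d*(z-c[2])/d[2]
def proj(r,p):
    V=r['view'];q=V[:3,:3]@np.array(p)+V[:3,3];K=r['intrinsics'];return K[0,0]*q[0]/q[2]+K[0,2],K[1,1]*q[1]/q[2]+K[1,2]
def tri(rays):
    A=np.zeros((3,3));b=np.zeros(3)
    for c,d in rays:
        d=d/np.linalg.norm(d);P=np.eye(3)-np.outer(d,d);A+=P;b+=P@c
    return np.linalg.solve(A,b)
E
python3 - <<'E'
from h import *
for n in('scene','top'):
    r=save(n,n+'0');print(n,r['intrinsics'].round(1).tolist(),ray(r,320,200)[0].round(3))
o=get_obs();print({k:np.round(v,3) for k,v in o.items()})
E
```

```text
scene [[362.5, 0.0, 316.6], [0.0, 362.5, 202.9], [0.0, 0.0, 1.0]] [ 0.829 -0.469  0.65 ]
top [[444.1, 0.0, 315.7], [0.0, 444.1, 194.5], [0.0, 0.0, 1.0]] [0.305 0.057 1.334]
{'time_s': np.float64(0.1), 'joint_pos': array([-1.204,  0.354,  1.634, -0.   ,  1.155, -0.002]), 'joint_vel': array([-0.   , -0.   , -0.001,  0.001,  0.001,  0.002]), 'joint_efforts': array([-1.0000e-03, -6.0636e+01, -3.4282e+01, -0.0000e+00,  4.0000e-03,
        0.0000e+00]), 'position': array([ 0.225, -0.583,  0.248]), 'orientation': array([-0.13 ,  0.696, -0.695,  0.13 ]), 'wrist_force': array([ 0.881, -0.685, -0.952]), 'ft_torque': array([-0.002,  0.05 ,  0.028]), 'gripper_width': np.float64(0.085)}
```

View pics/top0.png

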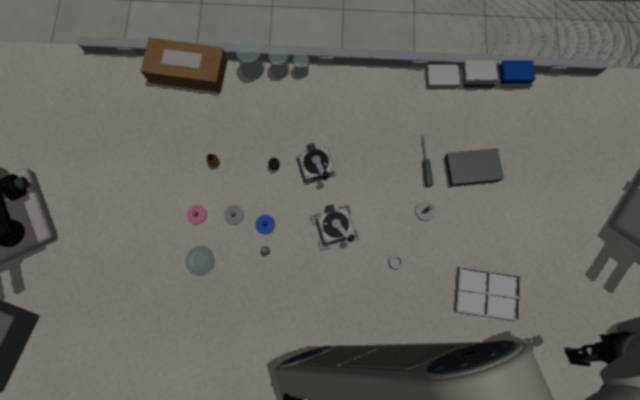

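View pics/scene0.png

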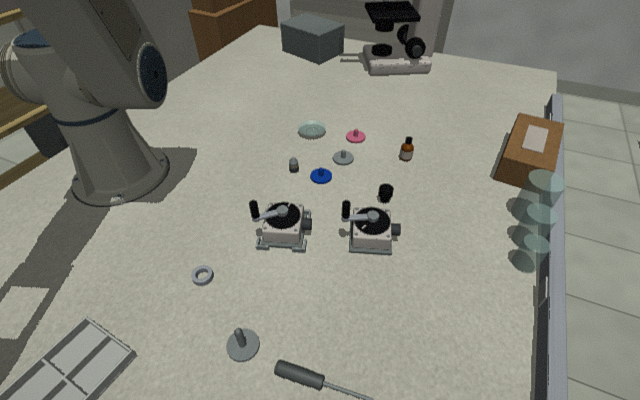

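Top view (up is +x): the fixture drive is at (335,228) and the waiting drive at (316,163). The ring is at (395,262), the right grey post at (425,211) (long in the scene view, so tall) and the left grey post at (233,215) (short).

Run:
```python
from h import *
T=np.load('pics/top0.npz');S=np.load('pics/scene0.npz')
a=cv2.resize(T['frame'][190:270,300:440],None,fx=5.6,fy=5.6,interpolation=cv2.INTER_CUBIC)[:,:,::-1]
b=cv2.resize(S['frame'][190:290,190:320],None,fx=5.6,fy=5.6,interpolation=cv2.INTER_CUBIC)[:,:,::-1]
cv2.imwrite('pics/c1.png',np.clip(a*1.8,0,255).astype('uint8'));cv2.imwrite('pics/c2.png',b)
```

```text
(no output)
```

View pics/c1.png

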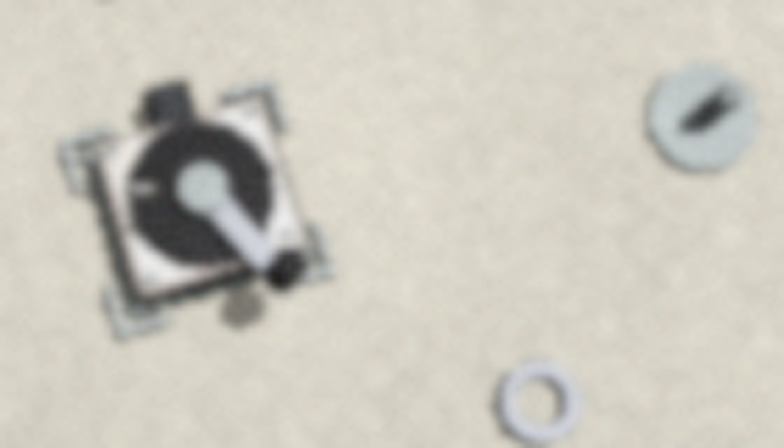

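View pics/c2.png

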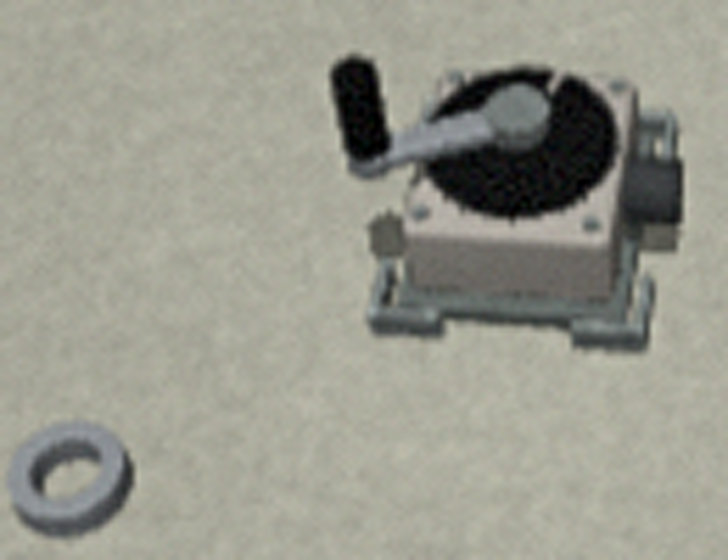

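The top crop shows the dial centre at (336,224.6), the handle at (351,237), the ring at (396,261.4) and the tall post's foot at (425,211). The scene crop shows the handle top at (253,201), its bottom at (256.4,218.6) and the ring at (202.5,274).

Run:
```python
from h import *
T=np.load('pics/top0.npz');S=np.load('pics/scene0.npz')
P=lambda n,x:print(n,np.round(x,4))
P('dial',tri([ray(T,335.9,224.6),ray(S,282.9,215)]));P('dialz',onz(T,335.9,224.6,.06));P('dialzS',onz(S,282.9,215,.06))
P('handle top T',onz(T,351.2,237.3,.11));P('handle S',onz(S,253.5,203,.11));P('tri',tri([ray(T,351.2,237.3),ray(S,253.3,202.5)]))
P('ring',onz(T,396.1,261.4,.016));P('S',onz(S,202.5,273.9,.016));P('tri',tri([ray(T,396.1,261.4),ray(S,202.5,273.9)]))
P('tall foot T',onz(T,425,211,.008));P('S',onz(S,242.5,345,.008))
P('post tip S .062',onz(S,238.5,329,.062)); P('short T',onz(T,233,215,.008));P('S',onz(S,343.5,158,.008))
P('wait',onz(T,316,163,.06))
```

```text
dial [0.5144 0.0007 0.0518]
dialz [5.121e-01 4.000e-04 6.000e-02]
dialzS [ 0.5195 -0.0049  0.06  ]
handle top T [ 0.4704 -0.0409  0.11  ]
handle S [ 0.4721 -0.0389  0.11  ]
tri [ 0.4711 -0.04    0.1116]
ring [ 0.4179 -0.1825  0.016 ]
S [ 0.4235 -0.1858  0.016 ]
tri [ 0.4189 -0.1833  0.0094]
tall foot T [ 0.5747 -0.2713  0.008 ]
S [ 0.5795 -0.2761  0.008 ]
post tip S .062 [ 0.5789 -0.2716  0.062 ]
short T [0.5358 0.3104 0.008 ]
S [0.5438 0.3013 0.008 ]
wait [0.6956 0.0663 0.06  ]
```

```bash
cat >> h.py <<'E'
from scipy.spatial.transform import Rotation as Ro
def quat(zdir):
    y=np.array([0,0,-1.]);z=np.array([zdir[0],zdir[1],0.]);z/=np.linalg.norm(z)
    return Ro.from_matrix(np.array([np.cross(y,z),y,z]).T).as_quat()
AX=np.array([.513,0.]);RH=.060
def crank(phi,sgn,z,R=RH):
    p=AX+R*np.array([np.cos(phi),np.sin(phi)])
    return [*p,z],quat(sgn*np.array([-np.sin(phi),np.cos(phi)]))
E
python3 - <<'E'
from h import *
print(bot.tcp_to_tips)
phi=np.arctan2(-.040,.471-.513)
for s in(1,-1):
    for d in(-1.2,0,1.2):
        q=kinematics.solve_ik(*crank(phi+d,s,.102)); print(s,d,None if q is None else np.round(q,2))
s=max((1,-1),key=lambda s:-abs(kinematics.solve_ik(*crank(phi,s,.2))[5]))
bot.reach(*crank(phi,s,.19)); hand.move_gripper(.045)
o=get_obs();print(s,o['time_s'],o['position'],o['joint_pos'].round(2),o['wrist_force'])
save('wrist','w1')
E
```

```text
0.017
1 -1.2 [ 0.05  0.31  2.1  -0.    0.73  2.06]
1 0 [-0.09  0.33  2.08 -0.    0.74  0.72]
1 1.2 [-0.11  0.41  1.94  0.    0.8  -0.5 ]
-1 -1.2 [ 0.05  0.31  2.1  -0.    0.73 -1.08]
-1 0 [-0.09  0.33  2.08 -0.    0.74 -2.42]
-1 1.2 [-0.11  0.41  1.94 -0.    0.8   2.65]
1 2.7167 [ 0.46956561 -0.04146562  0.18999606] [-0.09  0.19  2.01  0.    0.95  0.72] [0.04692387 0.30060022 0.59683508]
```

View pics/w1.png

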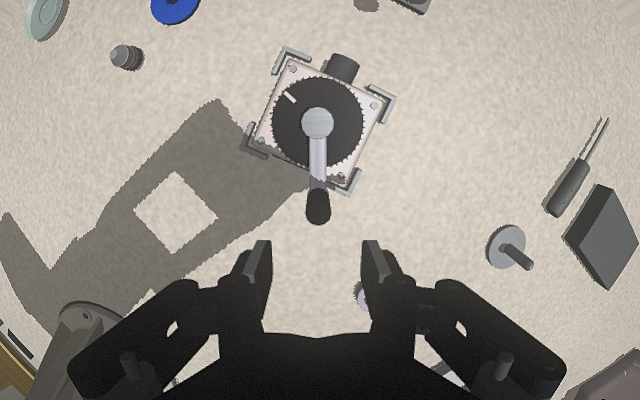

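The wrist view shows the handle (318,207) centred between the fingers, the dial centre at (317,123), and the tall post's foot at (506,247) with its tip at (530,265). I'll refine from these and then start the clockwise probe.

```bash
cat >> h.py <<'E'
def ft(phi):
    f=np.mean([get_obs()['wrist_force'] for _ in range(3)],0);return f[0]*-np.sin(phi)+f[1]*np.cos(phi)
E
python3 - <<'E'
from h import *
W=np.load('pics/w1.npz')
for n,u,v,z in(('dial',317,123,.06),('hub',317,123,.075),('htop',318,209,.116),('foot',506,247,.008),('tip',531,266,.062)): print(n,onz(W,u,v,z,True).round(4))
phi=np.arctan2(-.040,.471-.513)
p,q=crank(phi,1,.10)
bot.servo_line(p,velocity=.08); hand.move_gripper(.026,20)
o=get_obs();print(phi,o['time_s'],o['gripper_width'],o['wrist_force'],ft(phi))
t=get_obs()['time_s']; phi-=.012; bot.servo_line(*crank(phi,1,.10),velocity=.03); print(get_obs()['time_s']-t,ft(phi))
E
```

```text
dial [0.5157 0.0024 0.06  ]
hub [0.5159 0.0027 0.075 ]
htop [ 0.4755 -0.0366  0.116 ]
foot [ 0.5775 -0.2679  0.008 ]
tip [ 0.579 -0.27   0.062]
-2.3805798993650638 4.3667 0.02594553029785506 [-0.03601186 -0.66993111  0.13401024] 0.460286767585402
0.25 -0.5359453599480607
```

```bash
sed -i 's/^AX=.*/AX=np.array([.5147,.0015]);RH=.059/' h.py
cat >> h.py <<'E'
def swing(phi,d,z=.10,step=.02,n=75,thr=3.0):
    L=[]
    for i in range(n):
        phi+=d*step; bot.servo_line(*crank(phi,1,z),velocity=.03); f=-d*ft(phi); L.append(round(float(f),1))
        if f>thr: break
    o=get_obs();pos=o['position'][:2]-AX
    print('phi',phi,'act',np.arctan2(pos[1],pos[0]),'t',o['time_s'],'w',o['gripper_width'],L); return phi
E
python3 - <<'E'
from h import *
swing(-2.3926,-1,n=60)
E
```

```text
phi -2.6926 act -2.686743809051273 t 8.3833 w 0.026211595048413593 [0.3, 0.0, -0.4, -0.0, -0.8, -1.0, 0.8, -0.4, 0.1, 0.4, 0.2, 0.5, -0.4, 0.5, 3.1]
```

Run:
```python
from h import *
p1=swing(-2.6926,-1,step=.006,n=4,thr=4.5)
p2=swing(p1+.06,1,n=65)
p2=swing(p2,1,step=.006,n=4,thr=4.5)
save('wrist','w2')
```

```text
phi -2.6986 act -2.6896003782825977 t 8.6333 w 0.025965808455013135 [6.1]
phi -2.0185999999999993 act -2.0322610097446825 t 16.4417 w 0.026103609446591913 [-0.1, -0.1, 0.2, 0.5, -0.7, 0.7, 0.4, -0.6, 0.6, -0.1, -0.9, 0.3, 0.5, 0.1, -0.0, 0.2, 0.1, -0.4, -0.2, 0.1, -0.5, -1.8, -0.2, 0.1, -0.9, 0.5, -0.7, 0.6, 0.5, 0.9, 4.5]
phi -2.0125999999999995 act -2.0307738087782603 t 16.6917 w 0.025718530485577214 [6.2]
```

Tool travel of 0.659 rad, less the 8 mm jaw clearance (0.133 rad), gives a play of about 0.53 rad (30°). That means the short post. Next I'll centre the crank and go above the ring.

Run:
```python
from h import *
m=(-2.690-2.031)/2
bot.servo_line(*crank(m,1,.10),velocity=.06); hand.move_gripper(.0185,20)
o=get_obs();print(o['gripper_width'],o['wrist_force'],o['time_s'],np.arctan2(*(o['position'][:2]-AX)[::-1]))
hand.move_gripper(.045); p,_=crank(m,1,.19); bot.servo_line(p,velocity=.15)
save('wrist','w3'); hand.move_gripper(.085)
R=[.4200,-.1835]; a=np.arctan2(R[1],R[0])-np.pi/2
bot.reach([*R,.15],quat([np.cos(a),np.sin(a)])); save('wrist','w4'); o=get_obs(); print(o['time_s'],o['position'],o['joint_pos'][5])
A=cv2.imread('pics/w3.png')[60:260,220:420];B=cv2.imread('pics/w4.png')
cv2.imwrite('pics/c4.png',np.hstack([cv2.resize(A,(300,300)),B[:,100:540][:300]]))
```

```text
0.018417541514153937 [ 0.23011895 -0.71554959 -0.4657406 ] 17.4833 -2.3524316816461828
20.025 [ 0.42052766 -0.1831167   0.15027896] 1.565669647002312
```

View pics/c4.png

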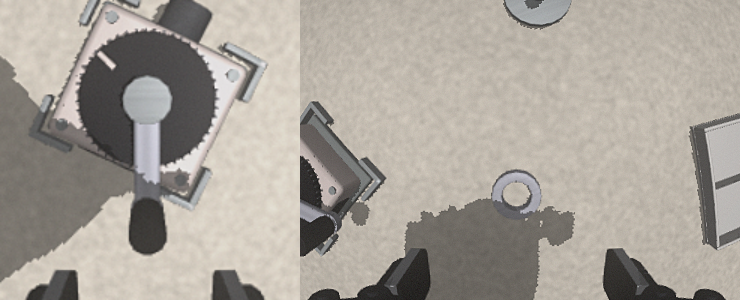

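The left half shows the dial mark unmoved and the crank between its ends. The right half shows the ring at w4 pixel (316,194), clear between the fingers.

Run:
```python
from h import *
W=np.load('pics/w4.npz');T=np.load('pics/top0.npz');S=np.load('pics/scene0.npz')
r=onz(W,316,194.5,.016,True);print(r,tri([ray(W,316,194.5,True),ray(S,202.5,273.9),ray(T,396.1,261.4)]))
r=r[:2]
o=get_obs();q=o['orientation']
bot.reach([*r,.06],q); hand.move_gripper(.060); bot.servo_line([*r,.024],velocity=.06)
print(get_obs()['wrist_force'])
hand.move_gripper(.03,30); o=get_obs();print('grip',o['gripper_width'],o['wrist_force'])
bot.servo_line([*r,.2],velocity=.25)
sh=np.array([.538,.306]); back=sh*(1-.11/np.linalg.norm(sh)); a=np.arctan2(sh[1],sh[0])-np.pi/2
Q=quat([np.cos(a),np.sin(a)])
if abs(kinematics.solve_ik([*back,.2],Q)[5])>2: Q=quat([-np.cos(a),-np.sin(a)])
print(kinematics.solve_ik([*back,.2],Q))
bot.reach([*back,.2],Q); save('wrist','w5'); o=get_obs();print(o['time_s'],o['gripper_width'],o['position'],o['joint_pos'][5])
```

```text
[ 0.42162536 -0.18244126  0.016     ] [ 0.41924432 -0.18274835  0.00937802]
[ 0.41881414 -0.60315438  0.35132496]
grip 0.04172128416414189 [-0.5406489   0.08720122  5.2685008 ]
[ 5.14194771e-01  2.29060235e-01  1.92630709e+00 -4.44089210e-16
  9.86225328e-01  1.56784899e+00]
24.4167 0.04177456432466468 [0.44270218 0.25065617 0.19985769] 1.5678189985528685
```

View pics/w5.png

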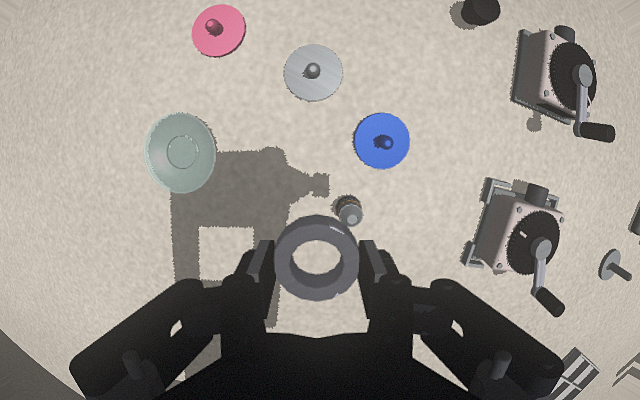

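The ring is held at (317,257). The short post's foot is at (313,73) with its tip at (312,70), and the blue post is at (382,141). I'll compute the ring's offset in the grip.

Run:
```python
from h import *
W=np.load('pics/w5.npz');f=W['frame'];o=get_obs()
c=ray(W,1,1,True)[0];print('cam',c,'tcp',o['position'])
for z in(.184,.192,.2): print(z,onz(W,317,257.5,z,True)[:2]-o['position'][:2])
g=f.astype(int)
# foot: grey foot ellipse by colour difference from the bench (bluish vs. warm)
m=((g[:,:,0]-g[:,:,2])<4)&(g.sum(2)>240); m=m.astype('uint8')*255
m[:, :270]=0;m[:,355:]=0;m[115:]=0
n,l,s,ce=cv2.connectedComponentsWithStats(m);i=1+np.argmax(s[1:,4]);print(s[i],ce[i])
cs=max(cv2.findContours(m,0,1)[0],key=cv2.contourArea);e=cv2.fitEllipse(cv2.convexHull(cs));print(e)
ft_=onz(W,*e[0],.008,True);print('foot',ft_,'tip32',onz(W,312,68,.03,True))
cv2.imwrite('pics/c6.png',cv2.resize(f[190:330,230:410,::-1],None,fx=4,fy=4))
```

```text
cam [0.50334127 0.2862976  0.32574879] tcp [0.44270218 0.25065617 0.19985769]
0.184 [-0.00045027  0.00047766]
0.192 [0.00299748 0.00246223]
0.2 [0.00644523 0.0044468 ]
[ 284   45   59   56 2559] [312.85463072  72.31613912]
((312.83795166015625, 72.34014892578125), (56.22626876831055, 58.33868408203125), 86.16209411621094)
foot [0.53966312 0.31067141 0.008     ] tip32 [0.54044384 0.31175544 0.03      ]
```

View pics/c6.png

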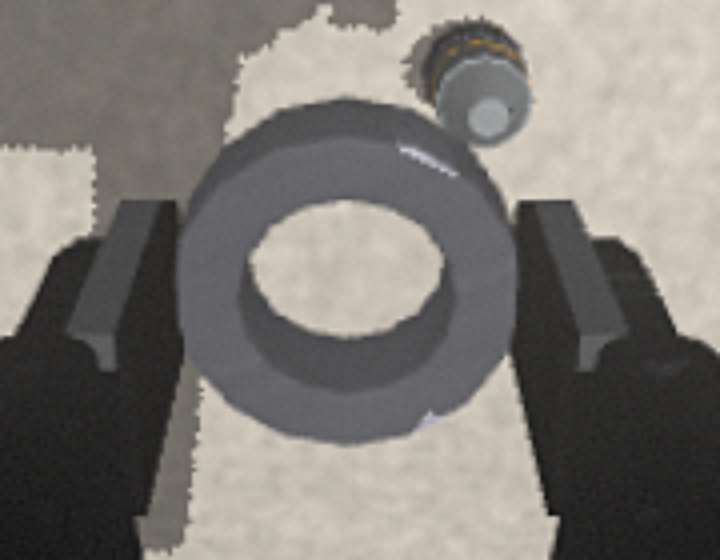

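The ring sits flat and centred on the TCP to within about 1 mm. The short post is at (0.540,0.311), so I'll place it now, watching the force.

Run:
```python
from h import *
P=[.540,.3108]
bot.servo_line([*P,.2],velocity=.2); bot.servo_line([*P,.07],velocity=.12)
print(get_obs()['wrist_force'])
for z in(.055,.045,.038,.034,.033):
    bot.servo_line([*P,z],velocity=.05); f=get_obs()['wrist_force']; print(z,f.round(1))
    if f[2]>8 or np.hypot(*f[:2])>8: break
else:
    hand.move_gripper(.056); print(get_obs()['wrist_force'].round(1))
    bot.servo_line([*P,.13],velocity=.12); back=np.array(P)*.85; bot.servo_line([*back,.2],velocity=.2)
save('wrist','w6');print(get_obs()['time_s'])
```

```text
[0.29698201 0.4470196  0.00366334]
0.055 [ 0.2  0.7 -1. ]
0.045 [-0.8  0.8 -0.3]
0.038 [-0.1 -0.1 -0.7]
0.034 [-0.3  0.8 -0.3]
0.033 [-0.3 -0.9 -0.3]
[-0.1  0.  -0.3]
29.9917
```

Run:
```python
from h import *
save('scene','s7');a=cv2.imread('pics/w6.png')[:260,200:440];b=cv2.imread('pics/s7.png')[120:260,220:420]
cv2.imwrite('pics/c7.png',np.hstack([cv2.resize(a,None,fx=1.5,fy=1.5),cv2.resize(b,None,fx=2.1,fy=390/140,interpolation=2)]))
```

```text
(no output)
```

View pics/c7.png

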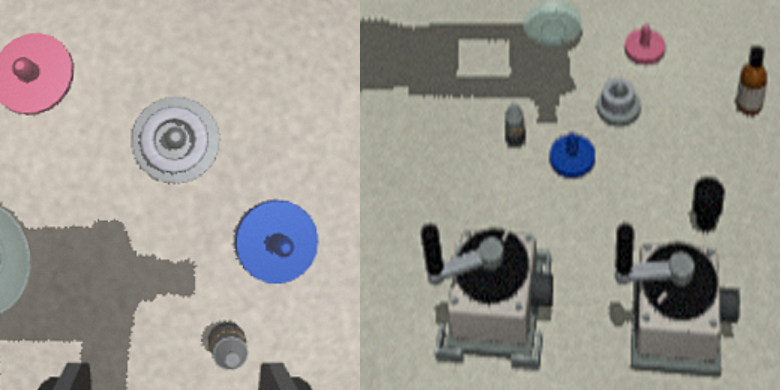

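The ring lies flat and concentric on the short post's foot. The crank is between its ends, the dial mark has not moved, and the bystanders are in place.

```bash
python3 -c "
from h import *
hand_in()"
```

```text
the job is handed in; nothing more can be done
```

I checked the drive in the fixture, found its free play acceptable, and put the ring on the short post. The job was handed in after about 30 s of robot time, well under the 61 s limit; no verdict was reported back.

- **Free play:** I swung the crank clockwise, then anticlockwise, and met clear resistance at each end (about 6 N, below the 10 N at which the dial drags). Taking off the clearance in the jaws, the play is about 0.53 rad, or 30°, so under 45°.
- **Crank:** it was centred midway between the two ends by closing the jaws lightly on the handle, then released.
- **Ring:** the wrist picture shows it flat and concentric on the foot of the short grey post, and releasing it produced no noticeable force.
- **Other checks:** the dial mark showed no visible movement, and the waiting drive and the bystanders in view were in place. The gripper was clear of everything.

Two readings disagreed:
- **Ring grip:** the grip width read 41.7 mm on the 44 mm ring, although the ring looked centred and level in the picture.
- **Positions:** the fixed cameras and the wrist camera differed by up to 10 mm, so I used the wrist camera for the ring and the post.

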